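# Release the tester's catch and hold the press handle down

## Task

The circuit board in the bench tester has to be pressed onto its test pins. First flip the safety catch on the tester's left side right over outward, so it no longer blocks the handle, then pull the sprung U-shaped handle forward and down all the way to its stop and hold it there for at least two seconds. Finish while still holding the handle down with the gripper: do not let it go, leave the catch flipped over, and do not disturb the other things on the bench.

Things in the scene. Friction and masses are not known exactly. Their poses are not given: they have to be found in the camera images.
- tester: Grey bench tester for circuit boards, fixed: base 240 (x) x 220 (y) x 60 mm high, a board in it under an aluminium press head (110 mm wide, centred, top 122 mm above the table, sinks 20 mm as the handle is pulled). Side plates at y = +/-101 mm, 120 mm high. Origin: centre of the underside. Its -x side is the front, toward the robot; +y its left; z up. Yaw within 0.3 rad.
- handle (a joint): U-shaped handle, turning about a level axis along the tester's y through handle_pivot. 0 = rest, upright, leaning 0.26 rad back (to +x); grows as it is pulled forward and down to the front; stop at 1.2 rad (leaning 0.94 forward). A spring always drives it back to 0: about 3 N at the bar at rest, 9 N at the stop. With the catch shut it moves only about 0.15 rad.
- handle_bar (a point): Centre of the handle's round black cross-bar: 18 mm diameter, along the tester's y, 156 mm clear between the two arms (14 mm round, at y = +/-85 mm). 170 mm from the pivot axis; 264 mm above the table at rest, about 200 mm at the stop. Turns with the handle.
- handle_pivot (a point): Middle of the handle's axis: 60 mm toward +x from the tester's origin, 100 mm high. At handle angle q the bar centre lies from here, along the tester's x, at 170*sin(0.26-q) mm and 170*cos(0.26-q) mm up.
- catch (a joint): Safety catch, a dark steel flag on the tester's left (+y), just in front of the handle's left arm, blocking it. Hinge axis along the tester's x through catch_hinge. 0 = shut, upright (starts at 0 to 0.2); grows as it tips outward (+y); stop at 1.6 rad, where it lies level, sticking out from the side with nothing beneath. Stiff hinge (0.05 N m): it stays where it is left.
- catch_flag (a point): Centre of the catch's flag plate: 73 mm along the tester's x, 10 mm thick, 35 mm tall when upright; centre 69.5 mm from the hinge axis, top edge 87 mm from it (169 mm above the table when upright). Its 16 x 10 mm stem meets it 16.5 mm behind (+x) its centre; at its +x end a stop block (16 mm in x) juts 17 mm farther inward, right before the handle's arm. Clear beside the rest.
- catch_hinge (a point): Point on the catch's hinge axis at the stem: in the tester's frame 38 mm to +x, 85 mm to +y, 82 mm high.
- spare_board: loose green circuit board 130 x 100 x 6 mm lying flat. Bystander, leave it where it is. Origin: centre of its underside.
- flux_bottle: small white round bottle with black cap, 44 mm across, 110 mm tall, standing. Bystander, leave it where it is. Origin: centre of its underside.
- driver: screwdriver with a black handle, 200 mm long, 26 mm high, lying on the bench. Bystander, leave it where it is. Origin: middle of its length, on the table.
- brush: small hand brush with wooden handle, 200 mm long, 42 mm wide, 20 mm high, lying on the bench. Bystander, leave it where it is. Origin: middle of its length, on the table.
- spool: grey spool 56 mm across, 40 mm tall, standing on its end. Bystander, leave it where it is. Origin: centre of its underside.
- tape_roll: yellow roll of tape 80 mm across, 20 mm tall, lying flat. Bystander, leave it where it is. Origin: centre of its underside.
- parts_bin: loose blue open bin 150 x 100 x 60 mm. Bystander, leave it where it is. Origin: centre of its underside.

How it is judged:
On the way, in this order (a step that is already met when the one before it is completed fails the run):
1. the catch is flipped over outward (past 1.2 rad) while the handle is still at rest (value of joint catch above 1.2 rad and value of joint handle below 0.2 rad), for 0.2 s.
2. the handle is held all the way down (past 1.08 of 1.2 rad) for two seconds, catch still open (value of joint handle above 1.08 rad and value of joint catch above 1.2 rad and contact force between the fingers and handle above 1 N), for 2 s.
At the end, for the whole second after the job is handed in: The handle stands past 1.08 rad (stop 1.2) and still, held there by the gripper's fingers (over 1 N on it), the catch is past 1.2 rad, and every loose bystander is within 30 mm of where it started (all of step 2 and velocity of joint handle between -0.1 and 0.1 rad/s and distance of each of spare_board, flux_bottle, driver, brush, spool, tape_roll, parts_bin from where it was at the start of the episode below 0.03 m); the arm keeps its last pose, push and grip.
It fails at once if the handle is forced past 0.3 rad while the catch still guards it (below 0.8 rad) (value of joint handle above 0.3 rad and value of joint catch below 0.8 rad).
It fails at once if a bystander is knocked away (distance of any of spare_board, flux_bottle, driver, brush, spool, tape_roll, parts_bin from where it was at the start of the episode above 0.05 m).
It also fails if it takes over 58 s, if anything falls off the work surface, if the arm or the gripper's body presses on something with over 40 N, if the wrist force passes 120 N, or if a joint passes its speed limit or range.

## Robot

A 6-joint arm with a two-finger parallel gripper is mounted at the origin on the work surface. World frame = base frame: x ahead of the robot, y to its left, z up, the work surface at z = 0. Lengths are in m, angles in rad, forces in N, time in s.
With the tool pointing down it reaches from about 0.225 to 0.875 m from the base axis. Payload 3.4 kg.
Tool frame: the origin (TCP) lies between the finger pads; the fingertips stand 17 mm ahead of it and the grasp point (between the pads) lies 2 mm behind it; y points along the fingers, z is the direction in which the jaws open and shut, and the axes are right-handed (so a half turn about y gives the same grasp; the last joint's range is limited). The gripper opens to 85 mm and grips with 20 to 120 N. Pads are 22 mm wide; open, the fingers measure 114 mm over their backs; the gripper's body (76 mm by 85 mm) begins 54 mm behind the grasp point. The pads swing forward as they close: fully open they stand 13 mm farther back than shut.
Start: joints at [-1.391, 0.276, 1.505, -0, 1.361, -0.121], TCP at [0.17, -0.549, 0.213] pointing down, gripper open.
Joint ranges: [-2.89, 2.89], [-0.75, 2.08], [0.22, 2.7], [-1.18, 4.32], [0.11, 2.71], [-2.7, 2.7]. Speed limits (rad/s): [2.57, 2.57, 3.14, 3.14, 3.14, 3.14].

## Interface

Orientations are given as a unit quaternion [w, x, y, z].
In Python, from rig import manip, get_image, camera_model, sign_off, spot_in, silhouettes, spot_point gives the robot as it stands.
- The arm moves only by the tool jog_arm, never from a script. Its argument "targets" is a list of rows, each a list of 3 entries, a list of its own where there are three numbers: the finger opening in m, from 0 to 0.0854, then the shift along the world's x, y, z in m, then the turn about the world's z in rad. In form: [[claw, [x, y, z], spin], ...]. A call has 1 to 10 rows; each row shifts and turns the commanded pose from where the row before left it; what a row does not reach is not made up. A row lasts 1/8 s, in which the tool goes at most 62.5 mm and 10.7 degrees, less where a joint would pass 70% of its speed; a pose out of reach is approached as far as the arm can. A call with a gripper value outside its range is refused whole. The fingers move at their own pace and stop on an object; "force" is the grip in N (left out, the last holds). Time passes only in rows, so rows that do not move let the fingers close. It gives the time, the measured TCP pose, the force and the opening at its end, in the units of the state.
- manip.get_state(): the state, without advancing time (a new reading comes with each control period).
- get_image(name): name is "scene" or "top" or "wrist"; returns (picture, depth): 420x560x3 uint8, red, green, blue; 420x560 float32, m along the optical axis (not along the pixel's ray), 0 where there is no reading.
- camera_model(name): a dict with "mtx" (3x3 intrinsics, pixels), "world_from_camera" (4x4, takes a point from camera to world coordinates). Camera axes: x right, y up, looking along -z (the intrinsics and any distortion apply to the point x, -y, -z); pixel columns grow to the right and rows downward; lengths in m; the calibration is good to about 2 mm. The wrist camera is an equidistant fisheye: a pixel r from the principal point sees the ray r / f radians off the axis. A picture is of the moment at which its call begins: read the wrist's pose just before it. camera_model takes no time and is no camera call; for the wrist camera it gives the pose at the moment of the call.
- sign_off(): hands the job in, once; it reports no verdict.
Trained networks look in the newest picture that a camera, given by its name, has taken for a name from the list of things; names that differ only in an ending like _2 or _b are one class to them, and where a whole thing is asked for, a point or a joint stands for the part that bears it (a point fixed in the world has none). Each returns a list of dicts, best first, with "score" (0 to 1); they miss things now and then, are a little off and sometimes report something else, mostly with a low value. They report only what shows in the picture. A call takes as long as a camera call.
- spot_in(name, camera): "position" ([column, row] in pixels, amid what is visible of it).
- silhouettes(name, camera): "mask" (420x560 bool, what is visible of it) and "position" ([column, row] in pixels, amid what is visible of it).
- spot_point(name, camera): "position" ([column, row] in pixels: a listed point, or the origin of a listed thing).
The state is a dict: "clock": time; "qpos": joint angles; "qd": joint speeds; "effort": joint torques, N m; "position": TCP position; "ee_rot": TCP orientation; "contact_force": force on the tool from outside, world axes, zero at the start; "moment": the same for the moment, N m; "width": finger opening in m.
Only numpy, scipy, OpenCV 4.12 (cv2) and the standard library are available. Lean on these libraries where they do the work, as an engineer would, in place of code of your own. Each camera call takes 0.05 s, during which the arm holds its last target.

## Working session

There is one attempt and no reset: what is moved stays moved. The work goes in short steps, Python scripts to look and compute and a tool call to move; the robot and the scene stay as the last step left them, time stands still between calls to the robot, and variables do not carry over. Pictures are saved under pics/ and viewed, and the job is handed in when it is done.

Besides the shell and the picture viewer there is one more tool, called after ">>>" as name(argument=value, ...) on one line, values as JSON. jog_arm: Moves the arm, as the interface text tells. Its arguments: {"type":"object","properties":{"targets":{"type":"array","items":{"type":"array"}},"force":{"type":"number"}},"required":["targets"]}

```bash
mkdir -p pics; ls; python3 - <<'E'
from rig import *
import cv2,numpy as np
for n in("scene","top"):
    p,d=get_image(n); cv2.imwrite(f"pics/{n}0.png",p[:,:,::-1]); np.save(f"{n}_d.npy",d)
    m=camera_model(n); print(n,np.round(m["mtx"],1).tolist(),np.round(m["world_from_camera"],3).tolist(),[k for k in m])
    for k in("tester","handle_bar","handle_pivot","catch_flag","catch_hinge"):
        print(k,[(np.round(r["position"],1).tolist(),round(r["score"],2)) for r in spot_point(k,n)[:2]])
print(manip.get_state())
E
```

```text
pics
scene [[433.8, 0.0, 279.2], [0.0, 433.8, 206.1], [0.0, 0.0, 1.0]] [[0.587, -0.568, 0.577, 1.242], [0.809, 0.396, -0.434, -0.459], [0.018, 0.721, 0.692, 0.926], [0.0, 0.0, 0.0, 1.0]] ['mtx', 'world_from_camera']
tester [([221.6, 250.7], 0.93)]
handle_bar [([233.8, 201.3], 0.69)]
handle_pivot [([229.4, 238.4], 0.64)]
catch_flag [([255.8, 202.0], 0.46)]
catch_hinge [([256.3, 226.3], 0.96)]
top [[461.8, 0.0, 274.3], [0.0, 461.8, 215.6], [0.0, 0.0, 1.0]] [[0.021, 0.982, -0.186, 0.418], [-1.0, 0.017, -0.022, -0.02], [-0.018, 0.186, 0.982, 1.134], [0.0, 0.0, 0.0, 1.0]] ['mtx', 'world_from_camera']
tester [([319.6, 262.3], 0.78)]
handle_bar [([337.9, 195.8], 0.84)]
handle_pivot [([328.8, 232.2], 0.78), ([388.2, 245.1], 0.7)]
catch_flag []
catch_hinge [([291.2, 237.8], 0.92)]
{'clock': 0.6, 'qpos': array([-1.39096967e+00,  2.75899778e-01,  1.50495808e+00, -6.93750319e-06,
        1.36068210e+00, -1.21012472e-01]), 'qd': array([ 0.00034179, -0.00156643, -0.00121741, -0.00154521,  0.001128  ,
       -0.00179055]), 'effort': array([-1.30067929e-03, -4.16387665e+01, -2.45985568e+01, -1.73247677e-04,
        4.03181657e-04, -8.38230306e-06]), 'position': array([ 0.17037239, -0.54919052,  0.21320495]), 'ee_rot': array([-0.10596071,  0.10596441, -0.69910357,  0.69914095]), 'contact_force': array([ 0.44021093, -0.50037623,  0.97236103]), 'moment': array([-0.01247541, -0.02228243,  0.0290189 ]), 'width': 0.08547928880698154}
```

View pics/scene0.png

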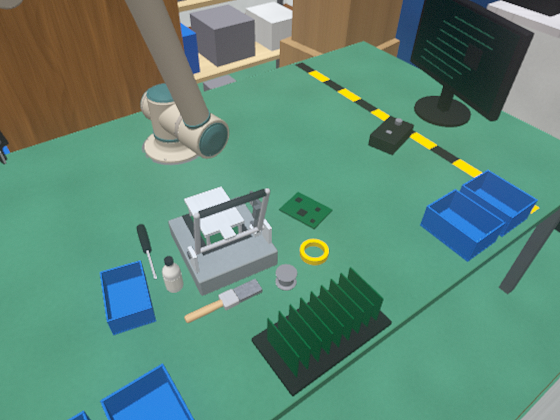

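View pics/top0.png

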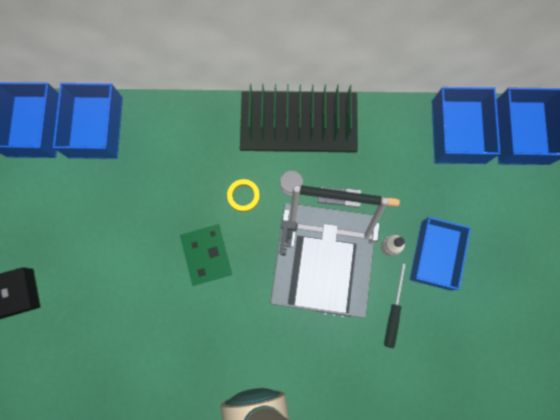

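```bash
cat > h.py <<'E'
import numpy as np,cv2
from rig import *
def proj(P,m):
    T=np.linalg.inv(m["world_from_camera"]);p=np.atleast_2d(P)@T[:3,:3].T+T[:3,3]
    q=np.c_[p[:,0],-p[:,1],-p[:,2]]; K=m["mtx"]
    return np.c_[K[0,0]*q[:,0]/q[:,2]+K[0,2],K[1,1]*q[:,1]/q[:,2]+K[1,2]]
def cloud(d,m):
    v,u=np.mgrid[:420,:560];K=m["mtx"]
    c=np.stack([(u-K[0,2])/K[0,0]*d,-(v-K[1,2])/K[1,1]*d,-d],-1);W=m["world_from_camera"]
    P=c@W[:3,:3].T+W[:3,3];P[d==0]=np.nan;return P
def t2w(p,pose):
    x,y,a=pose;p=np.atleast_2d(p);c,s=np.cos(a),np.sin(a)
    return np.c_[x+c*p[:,0]-s*p[:,1],y+s*p[:,0]+c*p[:,1],p[:,2]]
E
python3 - <<'E'
from h import *
from scipy.optimize import least_squares
L={"tester":[0,0,0],"handle_bar":[.06+.17*np.sin(.26),0,.1+.17*np.cos(.26)],"handle_pivot":[.06,0,.1],"catch_hinge":[.038,.085,.082]}
O={"scene":{"tester":[221.6,250.7],"handle_bar":[233.8,201.3],"handle_pivot":[229.4,238.4],"catch_hinge":[256.3,226.3]},
"top":{"tester":[319.6,262.3],"handle_bar":[337.9,195.8],"handle_pivot":[328.8,232.2],"catch_hinge":[291.2,237.8]}}
M={c:camera_model(c) for c in O}
def f(p): return np.concatenate([(proj(t2w(L[k],p),M[c])[0]-O[c][k]) for c in O for k in O[c]])
r=least_squares(f,[.4,-.1,0],loss="soft_l1");print(r.x,np.round(f(r.x),1))
P=cloud(np.load("top_d.npy"),M["top"])
# bar: z near .27
m=(abs(P[...,2]-.265)<.015)&(abs(P[...,0]-.5)<.15)&(abs(P[...,1]+.12)<.15)
Q=P[m];print(len(Q),Q.mean(0))
c=Q[:,:2].mean(0);u,s,v=np.linalg.svd(Q[:,:2]-c);d=v[0];t=(Q[:,:2]-c)@d;print("bar dir",d,np.arctan2(-d[0],d[1]),t.min(),t.max(), c+d*(t.min()+t.max())/2)
# base front box edges: z near .06
m=(abs(P[...,2]-.06)<.006)&(abs(P[...,0]-.45)<.2)&(abs(P[...,1]+.12)<.17)
m=cv2.morphologyEx(m.astype(np.uint8),cv2.MORPH_OPEN,np.ones((3,3)))>0
Q=P[m][:,:2].astype(np.float32);print(len(Q));print(cv2.minAreaRect(Q))
# side region catch
m=(P[...,2]>.13)&(P[...,2]<.2)&(abs(P[...,0]-.45)<.2)&(abs(P[...,1]+.12)<.17)
for k in ("spare_board","flux_bottle","driver","brush","spool","tape_roll","parts_bin"):
    for r in spot_point(k,"top")[:2]:
        u,v=np.round(r["position"]).astype(int);print(k,round(r["score"],2),P[v,u].round(3))
E
```

```text
[ 0.51970272 -0.11166157 -0.10248164] [ 0.5 -1.7 -0.8  1.  -0.3  0.6 -1.4  0.3  1.3 -0.4 -0.3  0.6 -1.5 -0.6
 -2.6  0. ]
893 [ 0.62403821 -0.12629413  0.27065886]
bar dir [0.12338072 0.99235941] -0.12369591430714336 -0.09135289232677268 0.0912112347033143 [ 0.62402947 -0.12636442]
4504
((0.5230444073677063, -0.11403153836727142), (0.22004914283752441, 0.23995479941368103), 82.87957763671875)
spare_board 0.83 [0.533 0.168 0.008]
spare_board 0.45 [0.673 0.089 0.003]
flux_bottle 0.65 [ 0.555 -0.261  0.077]
flux_bottle 0.46 [ 0.418 -0.288  0.023]
driver 0.93 [ 0.427 -0.29   0.018]
driver 0.55 [ 0.56  -0.024  0.165]
brush 0.74 [ 0.624 -0.154  0.275]
spool 0.89 [ 0.704 -0.033  0.041]
tape_roll 0.97 [ 0.669  0.085 -0.   ]
parts_bin 0.89 [ 0.539 -0.386  0.004]
parts_bin 0.4 [ 0.509 -0.111  0.119]
```

```bash
cat >> h.py <<'E'
POSE=(0.523,-0.114,-0.1243)
E
python3 - <<'E'
from h import *
from scipy.spatial.transform import Rotation as R
s=manip.get_state();q=s["ee_rot"];print("axes xyz cols\n",R.from_quat([*q[1:],q[0]]).as_matrix().round(3))
P=cloud(np.load("scene_d.npy"),camera_model("scene"));Pt=cloud(np.load("top_d.npy"),camera_model("top"))
x,y,a=POSE;c,s=np.cos(a),np.sin(a)
for n,p in(("scene",P),("top",Pt)):
    d=p-[x,y,0];l=np.stack([c*d[...,0]+s*d[...,1],-s*d[...,0]+c*d[...,1],d[...,2]],-1)
    m=(l[...,0]>-.03)&(l[...,0]<.06)&(l[...,1]>.06)&(l[...,1]<.13)&(l[...,2]>.13)&(l[...,2]<.19)
    print(n,m.sum(),np.percentile(l[m],[2,50,98],axis=0).round(3) if m.any() else "")
for p in([.008,.058,.3],[.008,.058,.162],[.104,0,.264]):print(t2w(p,POSE).round(4))
E
```

```text
axes xyz cols
 [[-0.955  0.     0.296]
 [-0.296 -0.    -0.955]
 [ 0.    -1.     0.   ]]
scene 168 [[-0.011  0.075  0.137]
 [ 0.047  0.089  0.161]
 [ 0.058  0.104  0.171]]
top 334 [[-0.014  0.074  0.139]
 [ 0.033  0.094  0.167]
 [ 0.057  0.104  0.172]]
[[ 0.5381 -0.0574  0.3   ]]
[[ 0.5381 -0.0574  0.162 ]]
[[ 0.6262 -0.1269  0.264 ]]
```

>>> jog_arm(targets=[[0.0, [0, 0, 0.06], 0], [0.0, [0, 0, 0.06], 0], [0.0, [0.046, 0.06, 0], 0.143], [0.0, [0.046, 0.06, 0], 0.143], [0.0, [0.046, 0.06, 0], 0.143], [0.0, [0.046, 0.06, 0], 0.143], [0.0, [0.046, 0.06, 0], 0.143], [0.0, [0.046, 0.06, 0], 0.143], [0.0, [0.046, 0.06, 0], 0.143], [0.0, [0.046, 0.06, 0], 0.145]])

```text
clock: 2.2
position: [0.4756, -0.1507, 0.3335]
ee_rot: [-0.469, 0.469, -0.528, 0.529]
contact_force: [0.9, -0.4, 0.0]
width: 0.0001
```

>>> jog_arm(targets=[[0.0, [0, 0.0, 0], 0], [0.0, [0, 0, 0], 0]])

```text
clock: 2.45
position: [0.4744, -0.1524, 0.3331]
ee_rot: [-0.468, 0.468, -0.53, 0.53]
contact_force: [-0.9, 0.4, -0.3]
width: 0.0006
```

>>> jog_arm(targets=[[0.0, [0.032, 0.0475, 0], 0], [0.0, [0.032, 0.0475, 0], 0], [0.0, [0, 0, -0.05], 0], [0.0, [0, 0, -0.03], 0], [0.0, [0, 0, 0], 0]])

```text
clock: 3.08
position: [0.5365, -0.0587, 0.251]
ee_rot: [0.466, -0.469, 0.532, -0.529]
contact_force: [0.6, 0.1, 0.1]
width: 0.0
```

```bash
python3 - <<'E'
from h import *
for n in("scene","top"):
    p,d=get_image(n); c=p[150:310,150:330] if n=="scene" else p[160:330,230:420]
    cv2.imwrite(f"pics/{n}1.png",cv2.resize(c[:,:,::-1],None,fx=3.5,fy=3.5))
E
```

```text
(no output)
```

View pics/scene1.png

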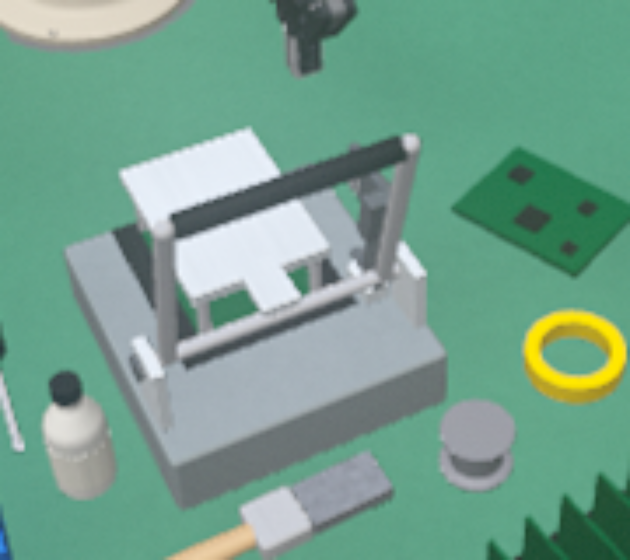

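View pics/top1.png

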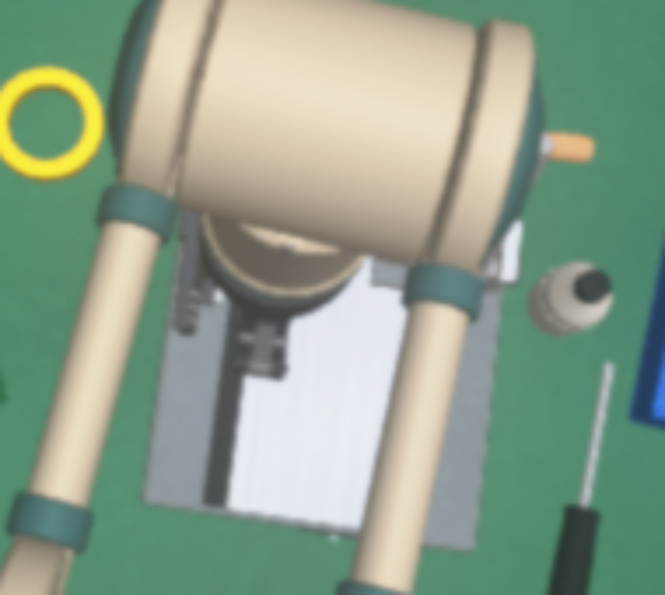

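```bash
python3 - <<'E'
from h import *
p,d=get_image("scene");cv2.imwrite("pics/scene2.png",p[:,:,::-1])
m=camera_model("scene");P=cloud(d,m);s=manip.get_state()
print(proj(s["position"],m),proj(s["position"]-[0,0,.017],m))
x,y,a=POSE;c,sn=np.cos(a),np.sin(a);D=P-[x,y,0]
l=np.stack([c*D[...,0]+sn*D[...,1],-sn*D[...,0]+c*D[...,1],D[...,2]],-1)
for z in np.arange(.22,.6,.02):
    k=(abs(l[...,2]-z)<.01)&(abs(l[...,0])<.2)&(abs(l[...,1])<.25)
    if k.sum()>3:print(round(z,2),k.sum(),np.percentile(l[k][:,0],[2,98]).round(3),np.percentile(l[k][:,1],[2,98]).round(3))
E
```

```text
[[237.52330913 175.23229477]] [[237.86263914 180.6198829 ]]
0.22 61 [0.088 0.101] [-0.089  0.093]
0.24 64 [0.094 0.106] [-0.089  0.09 ]
0.26 361 [0.101 0.113] [-0.087  0.089]
0.28 337 [0.013 0.111] [-0.076  0.079]
0.3 58 [0.004 0.025] [0.045 0.068]
0.32 75 [-0.023  0.045] [0.043 0.066]
0.34 128 [-0.037  0.063] [0.04  0.066]
0.36 205 [-0.034  0.071] [0.038 0.068]
0.38 169 [-0.001  0.059] [0.038 0.066]
0.4 159 [0.007 0.048] [0.02  0.081]
0.42 283 [0.008 0.048] [0.02  0.086]
0.44 386 [-0.001  0.047] [0.02  0.088]
0.46 249 [0.006 0.046] [0.021 0.085]
0.48 317 [0.005 0.047] [0.021 0.087]
0.5 322 [0.006 0.045] [0.023 0.087]
0.52 337 [0.007 0.045] [0.022 0.083]
0.54 397 [0.007 0.045] [0.023 0.09 ]
0.56 369 [0.006 0.045] [0.023 0.086]
0.58 347 [0.007 0.045] [0.023 0.082]
```

View pics/scene2.png

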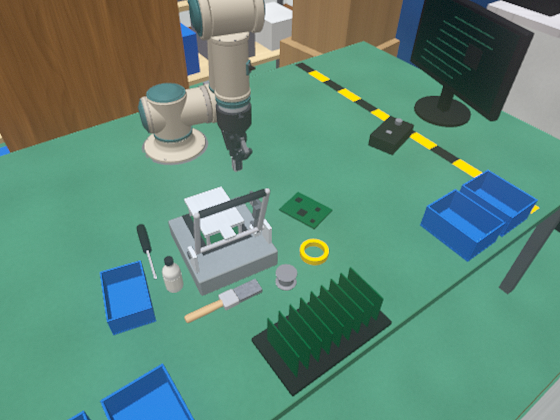

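```bash
python3 - <<'E'
from h import *
p,d=get_image("scene");m=camera_model("scene");P=cloud(d,m);s=manip.get_state()
x,y,a=POSE;c,sn=np.cos(a),np.sin(a);D=P-[x,y,0]
l=np.stack([c*D[...,0]+sn*D[...,1],-sn*D[...,0]+c*D[...,1],D[...,2]],-1)
D=s["position"]-[x,y,0];print(c*D[0]+sn*D[1],-sn*D[0]+c*D[1],D[2])
for v in range(156,184,2):print(v,l[v,228:250:3].round(3).tolist())
p,d=get_image("wrist");cv2.imwrite("pics/w1.png",p[:,:,::-1])
E
```

```text
0.009509859479553552 0.0569836660469099 0.25521689515992135
156 [[-0.386, 0.19, -0.001], [0.005, 0.045, 0.314], [0.022, 0.046, 0.325], [0.04, 0.046, 0.337], [0.059, 0.045, 0.35], [0.067, 0.048, 0.355], [0.057, 0.06, 0.343], [0.055, 0.068, 0.339]]
158 [[-0.377, 0.186, -0.002], [-0.365, 0.192, 0.004], [0.021, 0.046, 0.318], [0.036, 0.047, 0.329], [0.056, 0.046, 0.343], [0.055, 0.053, 0.339], [0.045, 0.065, 0.328], [-0.343, 0.25, -0.002]]
160 [[-0.362, 0.179, 0.002], [-0.36, 0.19, -0.0], [0.016, 0.047, 0.309], [0.04, 0.045, 0.327], [0.046, 0.05, 0.329], [0.041, 0.059, 0.322], [-0.336, 0.235, -0.0], [-0.331, 0.245, -0.001]]
162 [[-0.353, 0.175, 0.001], [-0.35, 0.185, -0.001], [0.015, 0.048, 0.302], [0.041, 0.044, 0.321], [0.021, 0.06, 0.302], [-0.33, 0.221, 0.0], [-0.322, 0.229, 0.003], [-0.321, 0.24, -0.001]]
164 [[-0.348, 0.173, -0.003], [-0.345, 0.183, -0.005], [0.017, 0.047, 0.298], [0.024, 0.051, 0.301], [0.024, 0.058, 0.299], [-0.321, 0.217, -0.0], [-0.315, 0.226, 0.0], [-0.31, 0.234, 0.001]]
166 [[-0.331, 0.166, 0.002], [-0.331, 0.176, -0.001], [0.014, 0.047, 0.29], [0.023, 0.051,
[... 946 characters left out ...]
n], [-0.267, 0.17, 0.004], [-0.27, 0.181, -0.002], [-0.27, 0.192, -0.007], [-0.26, 0.199, -0.002], [-0.256, 0.208, -0.003]]
178 [[-0.276, 0.141, -0.0], [-0.274, 0.151, -0.002], [-0.264, 0.157, 0.003], [-0.264, 0.168, -0.002], [-0.258, 0.176, -0.0], [-0.253, 0.185, 0.0], [-0.247, 0.193, 0.002], [-0.244, 0.202, -0.0]]
180 [[-0.269, 0.138, -0.002], [-0.26, 0.145, 0.002], [-0.258, 0.154, -0.0], [-0.253, 0.163, -0.0], [-0.249, 0.172, -0.001], [-0.241, 0.179, 0.003], [-0.239, 0.189, 0.0], [-0.235, 0.198, -0.0]]
182 [[-0.26, 0.134, -0.002], [-0.253, 0.141, 0.0], [-0.246, 0.149, 0.002], [-0.243, 0.159, 0.001], [-0.238, 0.167, 0.001], [-0.235, 0.176, 0.0], [-0.23, 0.184, 0.001], [-0.225, 0.193, 0.0]]
```

View pics/w1.png

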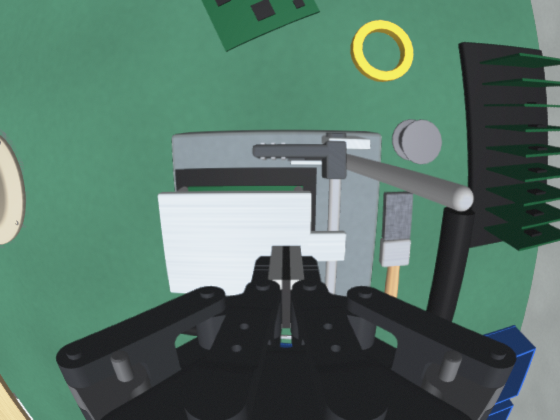

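```bash
python3 - <<'E'
from h import *
s=manip.get_state();m=camera_model("wrist");p,d=get_image("wrist");print(s["position"],s["width"],s["clock"])
K=m["mtx"];W=m["world_from_camera"];print(W.round(3).tolist(),K.round(1).tolist())
for u,v in[(286,250),(280,252),(292,252),(286,260),(278,270),(295,270),(286,300),(270,270),(285,152),(460,210),(235,210)]:
    a=np.array([(u-K[0,2])/K[0,0],(v-K[1,2])/K[1,1]]);r=np.linalg.norm(a);dr=a/r*np.tan(r)
    z=d[v,u];c=np.array([dr[0]*z,-dr[1]*z,-z,1]);print((u,v),z.round(3),(W@c)[:3].round(3))
E
```

```text
[ 0.53947503 -0.05840736  0.25513535] -0.00019081512623514337 3.325
[[0.992, 0.122, 0.03, 0.547], [-0.125, 0.957, 0.263, 0.007], [0.004, -0.265, 0.964, 0.416], [0.0, 0.0, 0.0, 1.0]] [[325.2, 0.0, 285.7], [0.0, 325.2, 207.5], [0.0, 0.0, 1.0]]
(286, 250) 0.0 [0.547 0.007 0.416]
(280, 252) 0.141 [ 0.538 -0.048  0.285]
(292, 252) 0.141 [ 0.543 -0.048  0.285]
(286, 260) 0.134 [ 0.54  -0.049  0.292]
(278, 270) 0.0 [0.547 0.007 0.416]
(295, 270) 0.123 [ 0.544 -0.048  0.303]
(286, 300) 0.118 [ 0.539 -0.057  0.311]
(270, 270) 0.124 [ 0.534 -0.048  0.302]
(285, 152) 0.246 [ 0.544 -0.017  0.167]
(460, 210) 0.154 [ 0.633 -0.046  0.268]
(235, 210) 0.305 [ 0.49  -0.069  0.122]
```

>>> jog_arm(targets=[[0.0, [-0.008, 0.001, -0.04], 0], [0.0, [0, 0, -0.03], 0], [0.0, [0, 0, 0], 0]])

```text
clock: 3.75
position: [0.5293, -0.0562, 0.1821]
ee_rot: [0.467, -0.469, 0.531, -0.529]
contact_force: [-1.5, -0.6, 0.6]
width: 0.0001
```

```bash
cat >> h.py <<'E'
def wcloud():
    s=manip.get_state();m=camera_model("wrist");p,d=get_image("wrist")
    K=m["mtx"];v,u=np.mgrid[:420,:560];a=(u-K[0,2])/K[0,0];b=(v-K[1,2])/K[1,1];r=np.hypot(a,b)+1e-9;t=np.tan(np.minimum(r,1.4))/r
    c=np.stack([a*t*d,-b*t*d,-d],-1);W=m["world_from_camera"];P=c@W[:3,:3].T+W[:3,3];P[d==0]=np.nan
    return p,P,s
def w2t(P,pose=POSE):
    x,y,a=pose;c,s=np.cos(a),np.sin(a);D=P-np.array([x,y,0]);return np.stack([c*D[...,0]+s*D[...,1],-s*D[...,0]+c*D[...,1],D[...,2]],-1)
E
python3 - <<'E'
from h import *
p,P,s=wcloud();print(s["position"],w2t(s["position"]).round(3),s["contact_force"])
cv2.imwrite("pics/w2.png",p[:,:,::-1]);l=w2t(P)
for v in range(236,262,3):print(v,l[v,[276,281,291,296]].round(3).tolist())
p,d=get_image("scene");l=w2t(cloud(d,camera_model("scene")));cv2.imwrite("pics/s3.png",cv2.resize(p[100:300,150:330,::-1],None,fx=3,fy=3))
k=(abs(l[...,0])<.035)&(l[...,1]>.035)&(l[...,1]<.072)&(l[...,2]>.14)&(l[...,2]<.3);print(k.sum(),np.sort(l[k][:,2])[:15].round(3))
E
```

```text
[ 0.52926687 -0.05624233  0.18209366] [-0.001  0.058  0.182] [-1.49744065 -0.64323978  0.60515387]
236 [[-0.008, 0.042, 0.122], [-0.005, 0.042, 0.121], [0.002, 0.042, 0.121], [0.006, 0.042, 0.121]]
239 [[-0.008, 0.04, 0.122], [-0.005, 0.04, 0.121], [0.002, 0.04, 0.122], [0.006, 0.04, 0.122]]
242 [[-0.008, 0.038, 0.122], [-0.005, 0.038, 0.121], [0.002, 0.038, 0.122], [0.006, 0.038, 0.122]]
245 [[-0.008, 0.036, 0.122], [-0.005, 0.035, 0.121], [0.002, 0.036, 0.122], [0.006, 0.036, 0.122]]
248 [[-0.005, 0.068, 0.207], [-0.003, 0.068, 0.207], [0.001, 0.068, 0.207], [0.004, 0.068, 0.207]]
251 [[-0.005, 0.068, 0.21], [-0.003, 0.068, 0.211], [0.001, 0.068, 0.211], [0.003, 0.069, 0.211]]
254 [[-0.005, 0.068, 0.214], [-0.003, 0.068, 0.213], [0.001, 0.068, 0.214], [0.003, 0.068, 0.213]]
257 [[-0.005, 0.068, 0.217], [-0.003, 0.069, 0.218], [0.001, 0.068, 0.218], [0.003, 0.068, 0.216]]
260 [[-0.005, 0.068, 0.22], [-0.003, 0.068, 0.219], [0.001, 0.068, 0.22], [0.003, 0.068, 0.22]]
284 [0.202 0.202 0.204 0.207 0.207 0.208 0.208 0.209 0.209 0.209 0.209 0.209
 0.21  0.21  0.21 ]
```

View pics/w2.png

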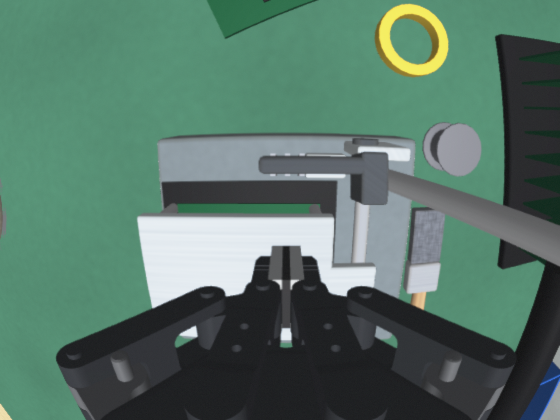

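View pics/s3.png

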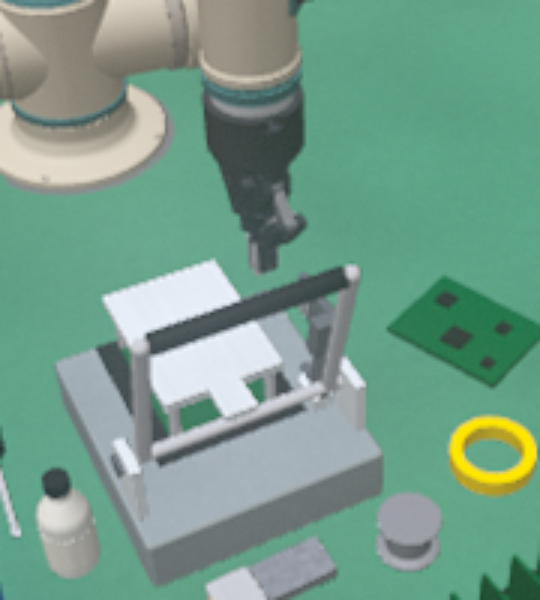

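>>> jog_arm(targets=[[0.0, [0.001, 0.006, -0.01], 0], [0.0, [0, 0, -0.02], 0], [0.0, [0, 0, -0.014], 0], [0.0, [0, 0, -0.014], 0], [0.0, [0, 0, 0], 0]])

```text
clock: 4.47
position: [0.5308, -0.0502, 0.1241]
ee_rot: [0.468, -0.469, 0.531, -0.529]
contact_force: [1.2, 0.5, -0.5]
width: 0.0004
```

```bash
python3 - <<'E'
from h import *
p,P,s=wcloud();print(w2t(s["position"]).round(3),s["contact_force"])
cv2.imwrite("pics/w3.png",p[:,:,::-1]);l=w2t(P)
k=(l[...,1]>.07)&(l[...,1]<.11)&(l[...,2]>.13)&(l[...,2]<.18)&(l[...,0]<.06);k[235:]=0;print(k.sum(),np.percentile(l[k],[2,50,98],axis=0).round(3))
E
```

```text
[-0.     0.064  0.124] [ 1.19984027  0.53538233 -0.45408851]
6902 [[-0.014  0.085  0.14 ]
 [ 0.027  0.101  0.167]
 [ 0.055  0.107  0.17 ]]
```

View pics/w3.png

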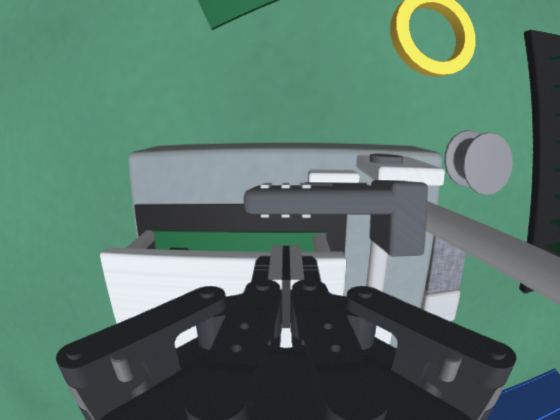

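>>> jog_arm(targets=[[0.0, [0.002, 0.015, 0], 0], [0.0, [0.002, 0.012, -0.002], 0], [0.0, [0.001, 0.011, -0.003], 0], [0.0, [0.001, 0.008, -0.005], 0], [0.0, [0.001, 0.008, -0.006], 0]])

```text
clock: 5.15
position: [0.5388, 0.0044, 0.109]
ee_rot: [-0.468, 0.468, -0.53, 0.53]
contact_force: [0.6, -0.8, 0.1]
width: -0.0001
```

```bash
python3 - <<'E'
from h import *
p,P,s=wcloud();print(w2t(s["position"]).round(3),s["contact_force"])
cv2.imwrite("pics/w4.png",p[:,:,::-1])
E
```

```text
[0.001 0.119 0.109] [ 0.61843168 -0.79377659  0.05798814]
```

View pics/w4.png

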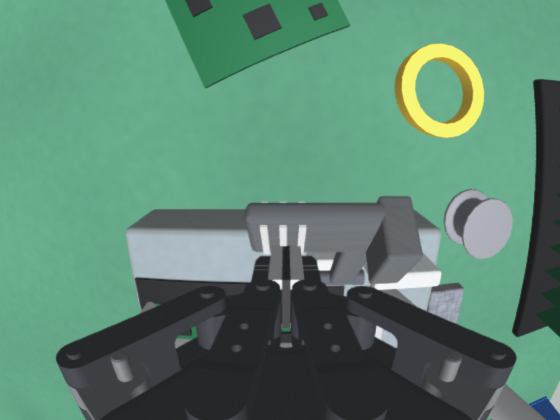

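>>> jog_arm(targets=[[0.0, [0.001, 0.009, -0.01], 0], [0.0, [0.001, 0.007, -0.011], 0], [0.0, [0, 0.0035, -0.009], 0], [0.0, [0, 0.002, -0.006], 0], [0.0, [0, 0, -0.003], 0], [0.0, [0, 0, 0], 0]])

```text
clock: 5.95
position: [0.5404, 0.025, 0.07]
ee_rot: [0.468, -0.468, 0.53, -0.53]
contact_force: [1.1, 0.0, -0.2]
width: -0.0002
```

```bash
python3 - <<'E'
from h import *
p,P,s=wcloud();print(w2t(s["position"]).round(3),s["contact_force"])
cv2.imwrite("pics/w5.png",p[:,:,::-1]);l=w2t(P)
k=(l[...,1]>.145)&(l[...,1]<.2)&(l[...,2]>.05)&(l[...,2]<.14)&(l[...,0]>-.02)&(l[...,0]<.04);k[240:]=0;print(k.sum(),np.percentile(l[k],[2,50,98],axis=0).round(3))
q=l[k]; print(np.polyfit(q[:,1],q[:,2],1))
E
```

```text
[0.   0.14 0.07] [ 1.11326175  0.01554909 -0.1546525 ]
5968 [[-0.015  0.152  0.082]
 [ 0.011  0.164  0.087]
 [ 0.039  0.174  0.089]]
[-0.07703789  0.09971411]
```

View pics/w5.png

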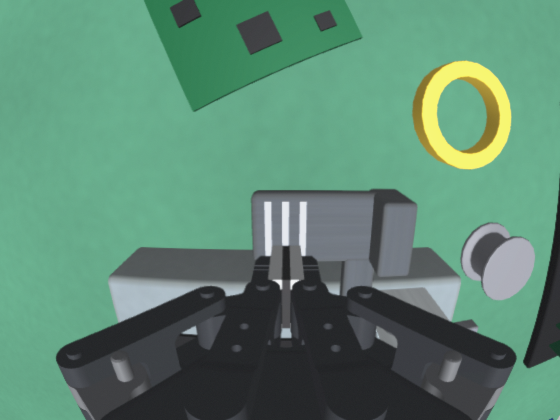

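>>> jog_arm(targets=[[0.0, [0, 0, 0.06], 0], [0.0, [0, 0, 0.06], 0], [0.06, [0, 0, 0.06], 0], [0.06, [0, 0, 0.06], 0], [0.06, [0.029, -0.051, 0], 0], [0.06, [0.029, -0.051, 0], 0], [0.06, [0.028, -0.05, 0], 0], [0.06, [0, 0, 0], 0]])

```text
clock: 7.0
position: [0.6279, -0.1311, 0.3088]
ee_rot: [-0.466, 0.467, -0.531, 0.531]
contact_force: [-0.0, 1.1, -0.8]
width: 0.0601
```

```bash
python3 - <<'E'
from h import *
p,P,s=wcloud();print(w2t(s["position"]).round(3),s["contact_force"],s["width"])
cv2.imwrite("pics/w6.png",p[:,:,::-1]);l=w2t(P)
np.save("w6.npy",l)
k=(abs(l[...,2]-.266)<.014)&(abs(l[...,0]-.104)<.03);print(k.sum(),np.percentile(l[k],[2,50,98],axis=0).round(3))
p,d=get_image("scene");l=w2t(cloud(d,camera_model("scene")));cv2.imwrite("pics/s6.png",cv2.resize(p[60:260,150:330,::-1],None,fx=3,fy=3))
k=(l[...,0]>0)&(l[...,0]<.2)&(abs(l[...,1])<.03)&(l[...,2]>.29)
for z in np.arange(.3,.44,.01):
    m=k&(abs(l[...,2]-z)<.005)
    if m.any():print(round(z,3),m.sum(),np.percentile(l[m],[2,98],axis=0).round(3).tolist())
E
```

```text
[ 0.106 -0.004  0.309] [-0.01204499  1.14602104 -0.81205163] 0.060130266749958285
6718 [[ 0.094 -0.08   0.265]
 [ 0.102  0.016  0.272]
 [ 0.111  0.088  0.274]]
0.33 14 [[0.073, -0.011, 0.332], [0.143, 0.008, 0.335]]
0.34 58 [[0.072, -0.013, 0.335], [0.149, 0.006, 0.345]]
0.35 74 [[0.072, -0.013, 0.345], [0.15, 0.005, 0.355]]
0.36 62 [[0.07, -0.012, 0.355], [0.15, 0.005, 0.365]]
0.37 35 [[0.068, -0.013, 0.365], [0.149, 0.0, 0.375]]
0.38 71 [[0.047, -0.015, 0.376], [0.168, 0.008, 0.385]]
0.39 101 [[0.047, -0.014, 0.385], [0.169, 0.009, 0.395]]
0.4 113 [[0.046, -0.019, 0.395], [0.17, 0.01, 0.405]]
0.41 122 [[0.078, -0.019, 0.405], [0.172, 0.01, 0.414]]
0.42 115 [[0.092, -0.021, 0.415], [0.173, 0.015, 0.425]]
0.43 180 [[0.095, -0.021, 0.425], [0.174, 0.017, 0.435]]
0.44 146 [[0.119, -0.013, 0.435], [0.173, 0.008, 0.444]]
```

View pics/w6.png

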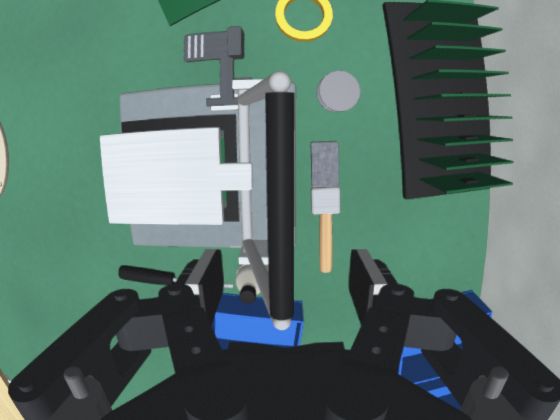

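View pics/s6.png

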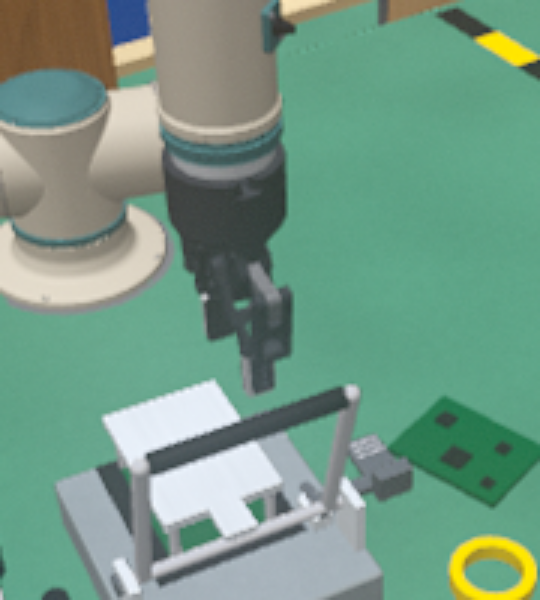

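>>> jog_arm(targets=[[0.06, [-0.002, 0.004, -0.045], 0], [0.06, [0, 0, -0.042], 0], [0.06, [0, 0, 0], 0]], force=30)

```text
clock: 7.48
position: [0.6216, -0.1207, 0.2205]
ee_rot: [0.467, -0.47, 0.532, -0.527]
contact_force: [-0.1, -1.2, 1.2]
width: 0.06
```

```bash
python3 - <<'E'
from h import *
p,P,s=wcloud();print(w2t(s["position"]).round(3),s["contact_force"],s["width"])
cv2.imwrite("pics/w7.png",p[:,:,::-1])
p,d=get_image("scene");cv2.imwrite("pics/s7.png",cv2.resize(p[100:260,180:320,::-1],None,fx=4,fy=3.7))
E
```

```text
[0.099 0.006 0.221] [-0.07380254 -1.17484437  1.18979066] 0.060048697875608036
```

View pics/w7.png

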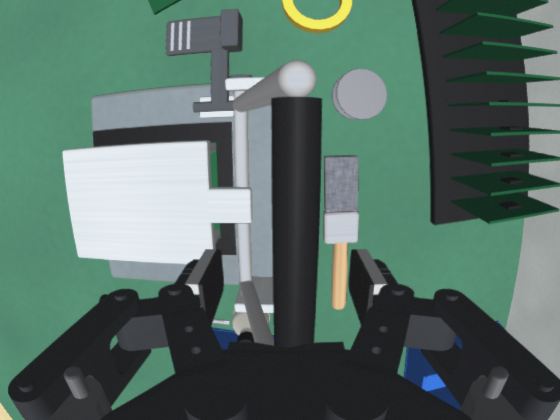

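View pics/s7.png

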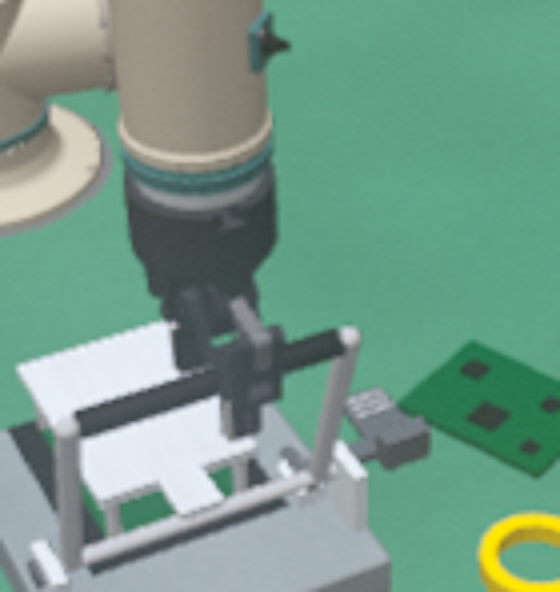

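>>> jog_arm(targets=[[0.03, [0.004, 0, 0], 0], [0.022, [0, 0, 0], 0], [0.01, [0, 0, 0], 0], [0.01, [0, 0, 0], 0], [0.01, [0, 0, 0], 0]], force=25)

```text
clock: 8.2
position: [0.6257, -0.1225, 0.2252]
ee_rot: [0.467, -0.469, 0.531, -0.529]
contact_force: [-8.0, 2.1, 7.5]
width: 0.0173
```

```bash
python3 - <<'E'
from h import *
p,P,s=wcloud();print(w2t(s["position"]).round(3),s["contact_force"],s["width"])
cv2.imwrite("pics/w8.png",p[:,:,::-1])
p,d=get_image("scene");cv2.imwrite("pics/s8.png",cv2.resize(p[100:260,180:320,::-1],None,fx=4,fy=3.7))
p,d=get_image("top");l=w2t(cloud(d,camera_model("top")))
E
```

```text
[0.103 0.004 0.225] [-8.0073987   2.06081533  7.45651836] 0.017274831743067445
```

View pics/w8.png

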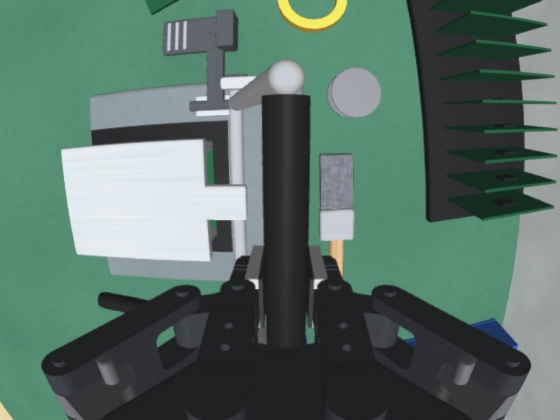

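View pics/s8.png

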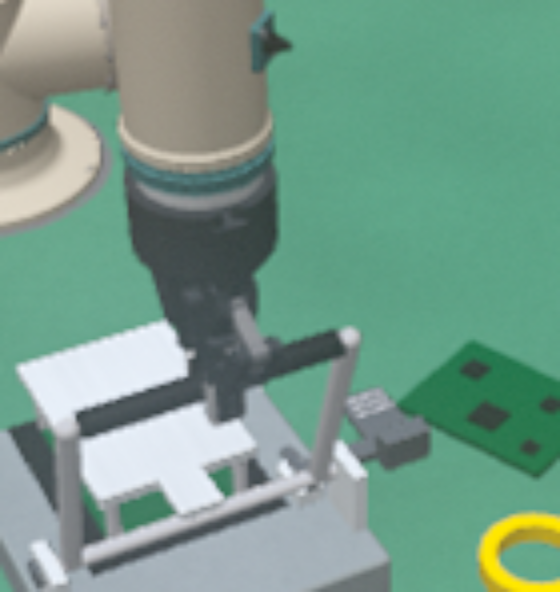

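>>> jog_arm(targets=[[0.01, [-0.0165, 0.0021, 0.0035], 0], [0.01, [-0.0168, 0.0021, 0.0019], 0], [0.01, [-0.0169, 0.0021, 0.0002], 0], [0.01, [-0.0168, 0.0021, -0.0016], 0], [0.01, [-0.0166, 0.0021, -0.0032], 0], [0.01, [-0.0162, 0.002, -0.0048], 0], [0.01, [-0.0156, 0.0019, -0.0065], 0], [0.01, [-0.0149, 0.0019, -0.008], 0]])

```text
clock: 9.35
position: [0.5031, -0.1073, 0.2088]
ee_rot: [-0.471, 0.465, -0.526, 0.534]
contact_force: [6.2, 1.3, 8.5]
width: 0.0177
```

```bash
python3 - <<'E'
from h import *
p,P,s=wcloud();print(w2t(s["position"]).round(3),s["contact_force"],s["width"],s["clock"])
cv2.imwrite("pics/w9.png",p[:,:,::-1])
p,d=get_image("scene");cv2.imwrite("pics/s9.png",cv2.resize(p[100:260,180:320,::-1],None,fx=4,fy=3.7))
E
```

```text
[-0.021  0.004  0.209] [6.21720369 1.34377984 8.51104145] 0.017674856991951964 9.35
```

View pics/w9.png

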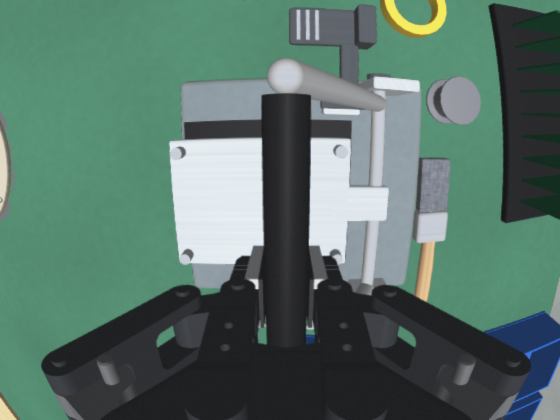

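View pics/s9.png

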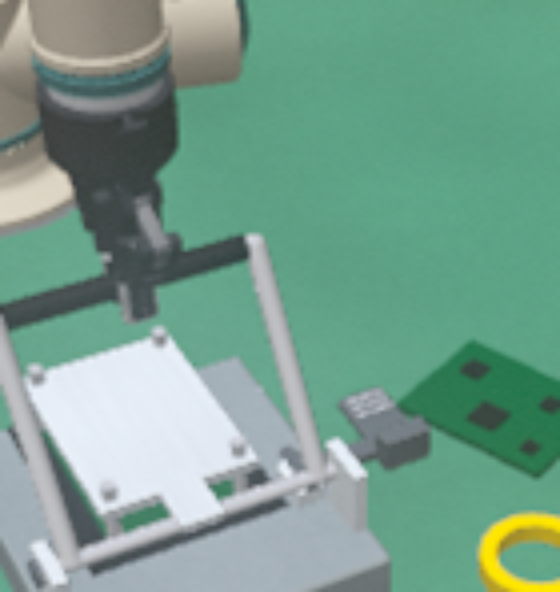

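>>> jog_arm(targets=[[0.01, [-0.0141, 0.0018, -0.0095], 0], [0.01, [-0.0129, 0.0016, -0.0107], 0], [0.01, [-0.0118, 0.0015, -0.0121], 0], [0.01, [-0.0106, 0.0013, -0.0131], 0], [0.01, [-0.001, 0, -0.002], 0], [0.01, [0, 0, 0], 0]])

```text
clock: 10.2
position: [0.4492, -0.1005, 0.16]
ee_rot: [-0.469, 0.467, -0.529, 0.531]
contact_force: [-1.3, 1.8, 12.5]
width: 0.0171
```

```bash
cat > ck.py <<'E'
from h import *
import sys
n=sys.argv[1]
p,P,s=wcloud();print(w2t(s["position"]).round(3),s["contact_force"],s["width"],s["clock"])
cv2.imwrite(f"pics/w{n}.png",p[:,:,::-1]);l=w2t(P)
k=(l[...,0]<-.03)&(l[...,2]>.17)&(l[...,1]>.03)&(l[...,1]<.075);k[240:]=0
print("bar top pts",k.sum(),np.percentile(l[k],[2,50,98],axis=0).round(4))
k=(l[...,0]>-.01)&(l[...,0]<.04)&(l[...,1]>.14)&(l[...,1]<.19)&(l[...,2]>.05)&(l[...,2]<.16);q=l[k]
if len(q)>50:print("catch",len(q),np.median(q,0),np.polyfit(q[:,1],q[:,2],1))
p,d=get_image("scene");cv2.imwrite(f"pics/s{n}.png",cv2.resize(p[100:260,180:320,::-1],None,fx=4,fy=3.7))
l=w2t(cloud(d,camera_model("scene")))
k=(l[...,0]<-.03)&(l[...,2]>.17)&(l[...,2]<.24)&(l[...,1]>.03)&(l[...,1]<.08)
print("scene bar",k.sum(),np.percentile(l[k],[2,50,98],axis=0).round(4))
E
python3 ck.py 10
```

```text
[-0.075  0.004  0.16 ] [-1.31964924  1.76067863 12.47218736] 0.017060661694230338 10.2
bar top pts 6422 [[-0.0838  0.0311  0.207 ]
 [-0.0753  0.0536  0.2124]
 [-0.067   0.0742  0.2144]]
catch 2142 [0.0159721  0.15405436 0.08748865] [0.01256798 0.08568011]
scene bar 754 [[-1.2705  0.0311  0.1727]
 [-0.4959  0.0541  0.2113]
 [-0.0652  0.0783  0.2344]]
```

View pics/w10.png

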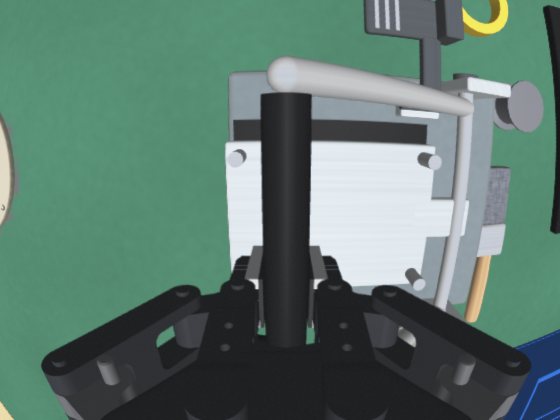

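View pics/s10.png

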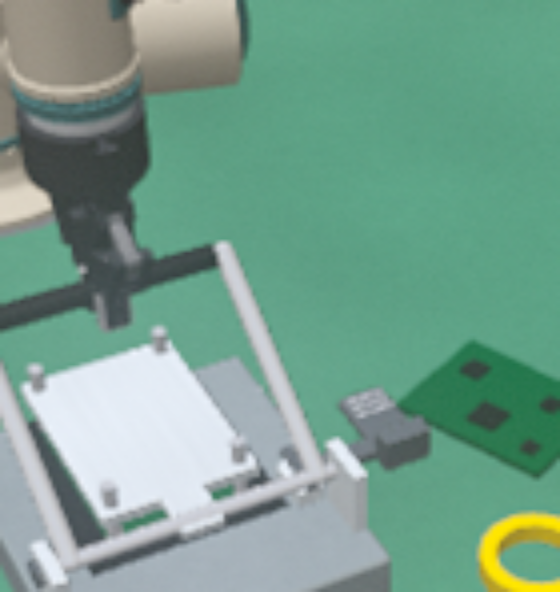

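>>> jog_arm(targets=[[0.01, [-0.003, 0.0004, -0.005], 0], [0.01, [-0.001, 0, -0.002], 0], [0.01, [0, 0, 0], 0], [0.01, [0, 0, 0], 0], [0.01, [0, 0, 0], 0], [0.01, [0, 0, 0], 0], [0.01, [0, 0, 0], 0], [0.01, [0, 0, 0], 0], [0.01, [0, 0, 0], 0], [0.01, [0, 0, 0], 0]])

```text
clock: 11.55
position: [0.4457, -0.1001, 0.1547]
ee_rot: [-0.469, 0.467, -0.528, 0.532]
contact_force: [-2.3, 3.3, 22.2]
width: 0.017
```

>>> jog_arm(targets=[[0.01, [0, 0, 0], 0], [0.01, [0, 0, 0], 0], [0.01, [0, 0, 0], 0], [0.01, [0, 0, 0], 0], [0.01, [0, 0, 0], 0], [0.01, [0, 0, 0], 0], [0.01, [0, 0, 0], 0], [0.01, [0, 0, 0], 0], [0.01, [0, 0, 0], 0], [0.01, [0, 0, 0], 0]])

```text
clock: 12.8
position: [0.4457, -0.1001, 0.1547]
ee_rot: [-0.469, 0.467, -0.528, 0.532]
contact_force: [-3.7, 3.6, 22.9]
width: 0.017
```

>>> jog_arm(targets=[[0.01, [0, 0, 0], 0], [0.01, [0, 0, 0], 0], [0.01, [0, 0, 0], 0], [0.01, [0, 0, 0], 0], [0.01, [0, 0, 0], 0], [0.01, [0, 0, 0], 0], [0.01, [0, 0, 0], 0], [0.01, [0, 0, 0], 0], [0.01, [0, 0, 0], 0], [0.01, [0, 0, 0], 0]])

```text
clock: 14.05
position: [0.4456, -0.1001, 0.1546]
ee_rot: [-0.469, 0.467, -0.528, 0.532]
contact_force: [-4.2, 3.8, 22.4]
width: 0.017
```

```bash
python3 ck.py 11; python3 - <<'E'
from h import *
p,d=get_image("top");cv2.imwrite("pics/t11.png",p[:,:,::-1])
E
```

```text
[-0.078  0.004  0.155] [-4.16789617  3.80722953 22.3984483 ] 0.017010277066969424 14.05
bar top pts 6474 [[-0.0874  0.0311  0.2021]
 [-0.0789  0.0536  0.2076]
 [-0.0706  0.0742  0.2096]]
catch 2094 [0.01591325 0.15335198 0.08750478] [0.01354084 0.08554451]
scene bar 747 [[-1.2718  0.031   0.1723]
 [-0.4986  0.0533  0.2086]
 [-0.0697  0.0784  0.2352]]
```

View pics/w11.png

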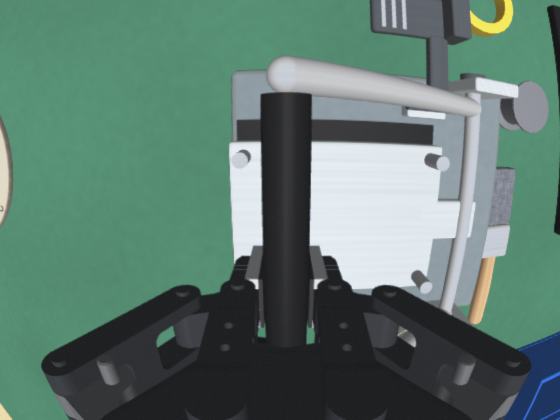

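View pics/t11.png

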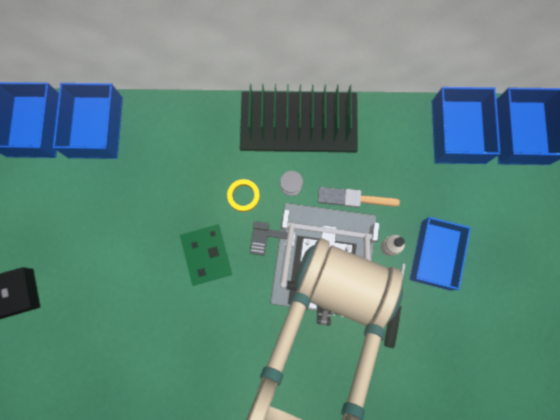

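```bash
python3 -c "
from rig import *
print(sign_off()); print(manip.get_state()['clock'])"
```

```text
the job is handed in; nothing more can be done
None
the job is handed in; nothing more can be done
```

I flipped the catch over outward with the closed fingers. I then gripped the handle's bar at 25 N, pulled it along its arc to the stop, and held it for over 3 s. The job was handed in at about 14 s with the handle still gripped; no verdict is reported.

**Last checks**
- **Handle:** the bar centre sits about 200 mm above the table and 79 mm in front of the tester's origin, which is about 1.2 rad (the stop).
- **Grip:** the force on the tool was about 22 N upward, and the finger opening was 17 mm on the bar.
- **Catch:** it lies level, at about 1.55–1.6 rad.
- **Bystanders:** those visible in the last top picture look unmoved. I compared them by eye and did not measure them. The screwdriver is partly hidden behind the arm there.

**One disagreement:** with the fingers shut, both the wrist and scene cameras put the fingertips about 22 mm above the reported TCP. The description says they stand 17 mm ahead (below). I worked from the camera measurement, and the contacts happened where it predicted.

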